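# Flip open the cover of the lid rest

## Robot

A 6-joint arm with a two-finger parallel gripper is mounted at the origin on the work surface. World frame = base frame: x ahead of the robot, y to its left, z up, the work surface at z = 0. Lengths are in m, angles in rad, forces in N, time in s.
With the tool pointing down it reaches from about 0.35 to 0.975 m from the base axis. Payload 4.9 kg.
Tool frame: the origin (TCP) lies midway between the tips of the shut fingers; the grasp point (between the pads) lies 19 mm behind it; z points along the fingers, y is the direction in which the jaws open and shut (so a half turn about z gives the same grasp; the last joint's range is limited). The gripper opens to 85 mm and grips with 20 to 120 N. Pads are 22 mm wide; open, the fingers measure 114 mm over their backs; the gripper's body (76 mm by 85 mm) begins 54 mm behind the grasp point. The pads swing forward as they close: fully open they stand 13 mm farther back than shut.
Start: joints at [-1.285, 0.053, 1.613, -0, 1.476, -0.119], TCP at [0.246, -0.574, 0.231] pointing down, gripper open.
Joint ranges: [-3.01, 3.01], [-1.01, 2.22], [0.06, 2.58], [-1.02, 4.17], [0.09, 2.62], [-3.14, 3.14]. Speed limits (rad/s): [2.57, 2.57, 3.14, 3.14, 3.14, 3.14].

## Interface

Orientations are given as a rotation vector (axis times angle).
In Python, from station import ctrl gives the robot as it stands.
- The arm moves only by the tool apply_moves, never from a script. Its argument "rows" is a list of rows, each a list of 6 numbers: the shift along the tool's x, y, z in cm, then the turn, a rotation vector about the tool's x, y, z in units of 5 degrees (1.0 is 5 degrees). In form: [[x, y, z, rx, ry, rz], ...]. A call has 1 to 20 rows; each row is the pose to reach, as a shift and turn from the pose measured when the call began, along the tool's axes at that moment; what a row does not reach only later rows make up. A row lasts 1/10 s, in which the tool goes at most 50 mm and 8.59 degrees, less where a joint would pass 70% of its speed; a pose out of reach is approached as far as the arm can. A call with a gripper value outside its range is refused whole. "grip" is the closure, from 0 (fully open) to 1 (shut), set as the call begins (left out, the last holds). The fingers move at their own pace and stop on an object; "squeeze" is the grip in N (left out, the last holds). Time passes only in rows, so rows that repeat a pose let the fingers close. It gives the time, the measured TCP pose, the force and the opening at its end, in the units of the state.
- ctrl.get_obs(): the state, without advancing time (a new reading comes with each control period).
- ctrl.get_image(name): name is "side" or "top"; returns a dict with "color" (420x560x3 uint8, blue, green, red), "mtx" (3x3 intrinsics, pixels), "rvec" (rotation vector, rad) and "tvec" (3), from world to camera coordinates, as OpenCV has them. Camera axes: x right, y down, z forward; pixel columns grow to the right and rows downward; lengths in m; the calibration is good to about 2 mm. A picture is of the moment at which its call begins. There is no depth.
- ctrl.finish_job(): hands the job in, once; it reports no verdict.
The state is a dict: "t": time; "q": joint angles; "dq": joint speeds; "effort": joint torques, N m; "tool_pos": TCP position; "tool_rot": TCP orientation; "contact_force": force on the tool from outside, world axes, zero at the start; "wrist_torque": the same for the moment, N m; "opening": finger opening in m.
Only numpy, scipy, OpenCV 4.12 (cv2) and the standard library are available. Lean on these libraries where they do the work, as an engineer would, in place of code of your own. Each camera call takes 0.05 s, during which the arm holds its last target.

## Task

The hot pot lid will soon need its drip well: push the hinged cover leaf of the wooden lid rest up from below its free edge, over its spine, and press it down until it lies fully flat on the other half. Use only the fingertips or the outside of the fingers: do not pinch the leaf, do it gently without slamming or heavy pressing, and leave everything else on the counter where it is.

Things in the scene. Friction and masses are not known exactly. Their poses are not given: they have to be found in the camera images.
- lid_rest: Low wooden bench fixed to the counter, 190 (its x) x 130 (its y) x 45 mm high. Origin: centre of its underside, on the counter; z up; its x axis points from the right-hand half (the one with the drip well) to the left-hand half, roughly to the robot's left (+y), up to 0.7 rad off. Along its middle (x = 0), parallel to its y axis, runs the spine (hinge pin) of the cover leaf, 51 mm above the counter. Small steel hinge cheeks at y = +-70 mm rise to 55 mm.
- spine (a point): Middle of the spine: in the middle of the lid rest, 51 mm above the counter.
- leaf (a joint): Angle of the cover leaf about the spine, rad. 0: lies flat on the right-hand half (seen from the robot), over the drip well; pi/2: stands straight up; 3.14 (its end stop): lies flat on the left-hand half. The hinge is stiff: the leaf stays at any angle where it is left, and turning it takes about 0.2 to 0.4 N m (about 3 N at the free edge). At the start it lies between 0.02 and 0.45.
- leaf_edge (a point): Middle of the leaf's free edge (half way through the board's thickness), 120 mm from the spine. The leaf is 126 mm wide along the spine and reaches 120 mm out from it, so its free edge overhangs the bench by 25 mm on either half. Lying at 0 it fills the heights 45 to 57 mm above the counter, and the same again when flipped to 3.14; the overhang is open from the counter up to 45 mm.
- spine_leaf (a point): Same point as the spine's middle, but turning with the leaf: x along the leaf, away from its free edge; y along the spine; z out of the cork face. The leaf is a pale wooden board 8 mm thick (from 6 mm below this axis to 2 mm above it at angle 0) with a cork sheet 85 x 100 x 4 mm glued on the face that is on top at the start; the cork stops 20 mm short of the free edge. At the end the bare wooden face is on top, 57 mm above the counter.
- fork_ring: Bystander, leave alone: steel fork ring, lying flat, 90 mm across, 14 mm high, beside the lid rest. Origin: centre of its underside.
- ramekin: Bystander, leave alone: small white ceramic bowl, 72 mm across, 42 mm high, beside the lid rest. Origin: centre of its underside.
- plate: Bystander, leave alone: small white melamine plate, 150 mm across, 16 mm high. Origin: centre of its underside.
- pepper_mill: Bystander, leave alone: dark wooden pepper mill, 52 mm across, 116 mm high, standing. Origin: centre of its underside.
- pot: Bystander, leave alone: white ceramic insert pot, 170 mm across, 85 mm high. Origin: centre of its underside.
- jar: Bystander, leave alone: glass jar with steel cap, 64 mm across, 85 mm high. Origin: centre of its underside.
- spoon: Bystander, leave alone: wooden spoon about 200 mm long lying on the counter. Origin: middle of its length, on its underside.
- fondue_base: Bystander, fixed: electric fondue base, 210 mm across, 80 mm high, well to the left. Origin: centre of its underside.
- fondue_knob (a joint): Bystander: turn of the knob on the fondue base's front, rad; leave alone.

How it is judged:
At the end, for the whole second after the job is handed in: The leaf lies at rest flat on the left-hand half (within 0.06 rad of its stop, angle above 3.08), and no bystander is more than 20 mm from where it stood (value of joint leaf above 3.08 rad and velocity of joint leaf between -0.05 and 0.05 rad/s and distance of each of fork_ring, ramekin, plate, pepper_mill, pot, jar, spoon from where it was at the start of the episode below 0.02 m and value of joint fondue_knob below 0.2 rad); the robot touches nothing.
It fails at once if a bystander is lifted, carried or pushed by more than 20 mm, or the fondue knob is turned (distance of any of fork_ring, ramekin, plate, pepper_mill, pot, jar, spoon from where it was at the start of the episode above 0.02 m or value of joint fondue_knob above 0.2 rad).
It fails at once if the leaf is pinched: board and cork faces are pressed by the fingers at the same time, over 2 N each (contact force between the fingers and leaf_c0 above 2 N and contact force between the fingers and leaf_c1 above 2 N).
It fails at once if the leaf is slammed: it turns faster than 4 rad/s (velocity of joint leaf above 4 rad/s or velocity of joint leaf below -4 rad/s).
It fails at once if the leaf is pressed heavily: over 40 N (contact force between any of the fingers, the arm and leaf_c0 above 40 N or contact force between any of the fingers, the arm and leaf_c1 above 40 N).
It also fails if it takes over 54 s, if anything falls off the work surface, if the arm or the gripper's body presses on something with over 40 N, if the wrist force passes 120 N, or if a joint passes its speed limit or range.

## Working session

There is one attempt and no reset: what is moved stays moved. The work goes in short steps, Python scripts to look and compute and a tool call to move; the robot and the scene stay as the last step left them, time stands still between calls to the robot, and variables do not carry over. Pictures are saved under pics/ and viewed, and the job is handed in when it is done.

Besides the shell and the picture viewer there is one more tool, called after "Call:" as name(argument=value, ...) on one line, values as JSON. apply_moves: Moves the arm, as the interface text tells. Its arguments: {"type":"object","properties":{"rows":{"type":"array","items":{"type":"array","items":{"type":"number"}}},"grip":{"type":"number"},"squeeze":{"type":"number"}},"required":["rows"]}

```bash
ls; mkdir -p pics
python3 - <<'E'
from station import ctrl
import cv2
o=ctrl.get_obs();print(o)
for n in("side","top"):
    r=ctrl.get_image(n);cv2.imwrite(f"pics/{n}0.png",r["color"]);print(n,r["mtx"],r["rvec"],r["tvec"])
E
```

```text
pics
{'t': 0.0, 'q': array([-1.28497903e+00,  5.33745157e-02,  1.61431893e+00,  9.43225396e-06,
        1.47602127e+00, -1.19030230e-01]), 'dq': array([-7.87540507e-04,  3.48552564e-05, -8.10558715e-04,  5.57461597e-04,
       -5.79021819e-04,  2.83357946e-04]), 'effort': array([ 9.18572441e-04, -3.93681765e+01, -3.70175278e+01,  1.36813441e-07,
        7.16357521e-03,  3.40142698e-06]), 'tool_pos': array([ 0.24597799, -0.57386483,  0.2300372 ]), 'tool_rot': array([-3.07537615e+00, -6.31172266e-01,  2.62782656e-04]), 'contact_force': array([-0.48098319, -0.41549451, -0.27232248]), 'wrist_torque': array([ 0.05052532, -0.01989896, -0.00145245]), 'opening': 0.08527310815804098}
side [[512.537892     0.         280.66774009]
 [  0.         512.537892   211.45809621]
 [  0.           0.           1.        ]] [ 0.48229248 -2.65685613  1.29422444] [0.47715671 0.18514721 1.41583073]
top [[523.08772206   0.         273.18412102]
 [  0.         523.08772206 207.83255005]
 [  0.           0.           1.        ]] [ 2.19605872 -2.14832861  0.11100747] [-0.04606051  0.55762056  1.45623877]
```

View pics/side0.png

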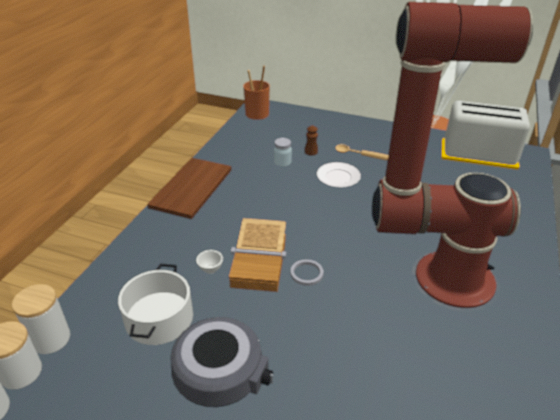

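View pics/top0.png

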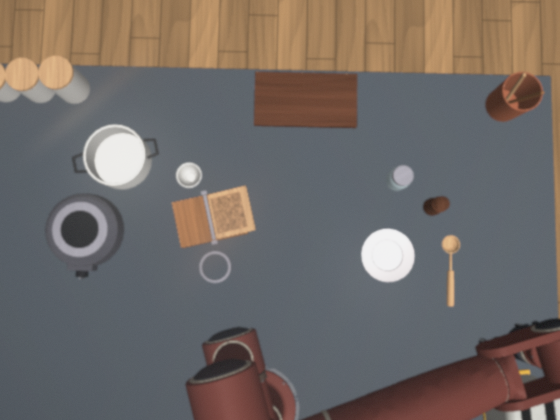

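Both views show the rest: spine bar near (210,218) in top and (258,252) in side, leaf on its right. The ramekin is beyond it and the fork ring nearer the robot. I'll zoom in on it.

```bash
cat > h.py <<'E'
import cv2,numpy as np
def cam(r):
    R=cv2.Rodrigues(np.array(r["rvec"],float))[0];t=np.array(r["tvec"],float).reshape(3);return np.array(r["mtx"]),R,t
def ray(r,uv):
    K,R,t=cam(r);d=R.T@np.linalg.inv(K)@np.array([uv[0],uv[1],1.]);return -R.T@t,d
def onz(r,uv,z):
    c,d=ray(r,uv);return c+d*(z-c[2])/d[2]
def tri(r1,u1,r2,u2):
    P=[]
    for r in(r1,r2):
        K,R,t=cam(r);P.append(K@np.c_[R,t])
    X=cv2.triangulatePoints(P[0],P[1],np.array(u1,float).reshape(2,1),np.array(u2,float).reshape(2,1))[:,0];return X[:3]/X[3]
def proj(r,X):
    K,R,t=cam(r);return cv2.projectPoints(np.atleast_2d(np.array(X,float)),np.array(r["rvec"],float),t,K,None)[0][:,0]
E
python3 - <<'E'
from station import ctrl
import cv2,numpy as np
for n,(x0,y0,w,h) in dict(side=(180,200,160,110),top=(160,150,110,140)).items():
    r=ctrl.get_image(n);c=r["color"][y0:y0+h,x0:x0+w];s=5 if n=="side" else 4
    c=cv2.resize(c,None,fx=s,fy=s,interpolation=cv2.INTER_CUBIC)
    for k in range(0,w,10):cv2.putText(c,str(x0+k),(k*s,10),0,.35,(0,255,255));cv2.line(c,(k*s,12),(k*s,18),(0,255,255))
    for k in range(0,h,10):cv2.putText(c,str(y0+k),(0,k*s+4),0,.35,(0,255,255));cv2.line(c,(25,k*s),(32,k*s),(0,255,255))
    cv2.imwrite(f"pics/{n}z.png",c)
E
```

```text
(no output)
```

View pics/sidez.png

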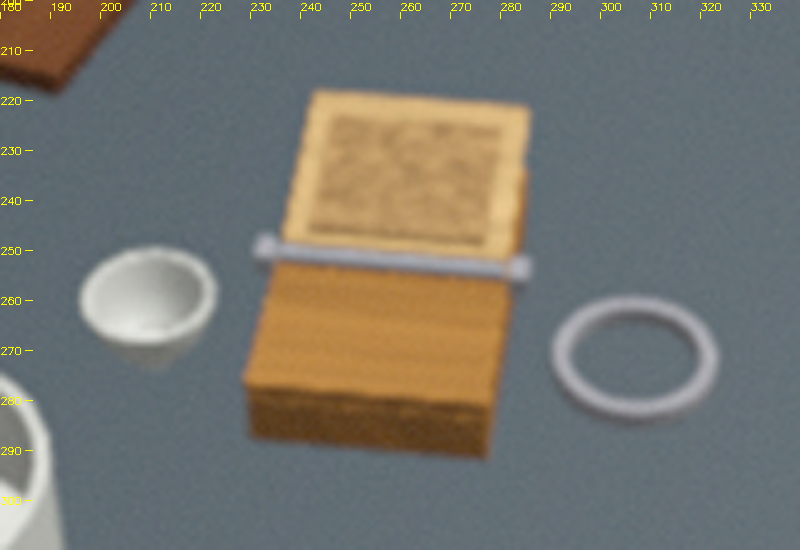

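View pics/topz.png

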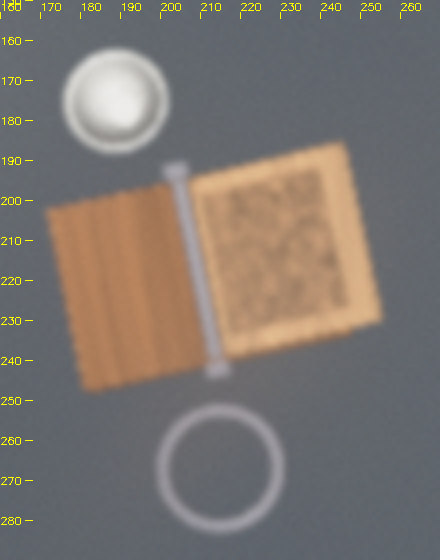

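The zoom shows these (far/near ends). Spine cheeks: top (203.5,192)/(214,242), side (232.5,249)/(284,253.5). Leaf free-edge corners: top (245.5,185.5)/(255,230), side (243,218)/(286,221).

Run:
```python
from station import ctrl
from h import *
T=ctrl.get_image("top");S=ctrl.get_image("side")
P=dict(cf=((203.5,192),(232.5,249)),cn=((214,242),(284,253.5)),ef=((245.5,185.5),(243,218)),en=((255,230),(286,221)),bf=((171.5,202),(229.5,276)),bn=((181,247.5),(277.5,280.5)))
Q={}
for k,(a,b) in P.items():
    X=tri(T,a,S,b);Q[k]=X;print(k,X.round(4),(proj(T,X)[0]-a).round(1),(proj(S,X)[0]-b).round(1))
c=(onz(T,P['cf'][0],.053)+onz(T,P['cn'][0],.053))/2;print('spine',c, np.linalg.norm(onz(T,P['cf'][0],.053)-onz(T,P['cn'][0],.053)))
bl=(onz(T,P['bf'][0],.045)+onz(T,P['bn'][0],.045))/2;print('bl',bl,np.linalg.norm(bl[:2]-c[:2]))
d=Q['cf']-Q['cn'];print('spine yaw',np.arctan2(d[1],d[0]))
a,b=onz(T,P['bf'][0],.045),onz(T,P['bn'][0],.045);d=a-b;print('yaw',np.arctan2(d[1],d[0]),np.linalg.norm(d))
E=(Q['ef']+Q['en'])/2;print('edge',E,'r',np.linalg.norm((E-c)[:2]),'ang',np.arctan2(E[2]-.051,np.linalg.norm((E-c)[:2])),np.linalg.norm(Q['ef']-Q['en']))
for n,a,b,z in(("ring",(213.5-0,252),(214.5,282),.01),("ram",(175,175),(201,175),.042)):print(n,(onz(T,a,z)+onz(T,b,z))/2)
```

```text
cf [0.5942 0.1611 0.0546] [0.2 0.6] [-0.7 -0.1]
cn [0.455  0.1272 0.0541] [0.2 0.8] [-0.9 -0.1]
ef [0.613  0.0437 0.0712] [0.2 0.5] [-0.6 -0.1]
en [0.49   0.0142 0.0731] [0.2 0.7] [-0.7 -0.1]
bf [0.564  0.2507 0.0447] [0.3 1.1] [-1.2 -0.2]
bn [0.4386 0.2198 0.0434] [0.2 0.6] [-0.7 -0.1]
spine [0.52671239 0.14497771 0.053     ] 0.14289504488803595
bl [0.50358412 0.23587248 0.045     ] 0.09379112139191309
spine yaw 0.2390086913119343
yaw 0.24453020670956305 0.13047785099295411
edge [0.55149589 0.02891782 0.07215327] r 0.118676541153529 ang 0.1763906252457533 0.12651453126144643
ring [0.38797141 0.13039388 0.01      ]
ram [0.64491118 0.20882338 0.042     ]
```

Measurements agree with the given sizes: cheek height 54–55 mm, leaf edge 126.5 mm long, r = 119 mm, bench 130 mm. The spine is at about (0.525, 0.144), yaw 0.24, and the leaf is at about 0.16 rad. My plan is to use shut fingers tilted 50° to the left, slide them under the overhang and follow the arc.

```bash
cat > plan.py <<'E'
import numpy as np
from scipy.spatial.transform import Rotation as Ro
S0=np.array([.5255,.144]);yaw=.241
s=np.array([np.cos(yaw),np.sin(yaw),0]);r=np.array([s[1],-s[0],0]);k=np.array([0,0,1.])
H=.0145
def pose(rho,z,phi,al=0):  # TCP in plane coords (m), phi deg
    f=np.radians(phi);d=-np.sin(f)*r-np.cos(f)*k
    R=np.c_[s,np.cross(d,s),d]
    return np.r_[S0,0]+rho*r+z*k+al*s,R
def arc(th,p=.105,off=0.):   # th deg
    phi=50 if th<90 else 50*(180-th)/90
    t=np.radians(th);f=np.radians(phi)
    b=np.array([np.sin(t),-np.cos(t)])
    C=p*np.array([np.cos(t),np.sin(t)])+(.006+off)*b+[0,.051]
    n=np.array([-np.cos(f),np.sin(f)])
    T=C-H*n
    return pose(T[0],T[1],phi)
def row(o,P):
    R0=Ro.from_rotvec(o["tool_rot"]);p,R=P
    return np.r_[R0.inv().apply(p-o["tool_pos"])*100,(R0.inv()*Ro.from_matrix(R)).as_rotvec()/np.radians(5)].round(2).tolist()
def inplane(o):
    v=o["tool_pos"]-np.r_[S0,0];d=Ro.from_rotvec(o["tool_rot"]).as_matrix()[:,2]
    return dict(rho=round(v@r,4),z=round(v[2],4),al=round(v@s,4),phi=round(np.degrees(np.arctan2(-d@r,-d[2])),1),q=o["q"].round(2).tolist(),F=o["contact_force"].round(1).tolist(),t=round(o["t"],2))
E
python3 - <<'E'
from station import ctrl
from plan import *
o=ctrl.get_obs();print(inplane(o))
print(row(o,pose(.21,.2,0)),row(o,pose(.21,.2,50)),pose(.21,.2,50)[0])
E
```

```text
{'rho': np.float64(0.6308), 'z': np.float64(0.2308), 'al': np.float64(-0.4428), 'phi': np.float64(0.0), 'q': [-1.29, 0.05, 1.61, 0.0, 1.48, -0.12], 'F': [0.0, 0.4, -0.2], 't': 0.3}
[50.55, -34.3, 3.11, -0.01, -0.0, 1.88] [50.55, -34.3, 3.11, 9.97, 0.82, 1.76] [ 0.57562151 -0.05993096  0.2       ]
```

Call:
apply_moves(rows=[[5,-3.4,0.3,0,0,0.2],[10,-6.8,0.6,0,0,0.4],[15,-10.2,0.9,0,0,0.6],[20,-13.7,1.2,0,0,0.8],[25,-17.1,1.5,0,0,1.0],[30,-20.5,1.8,0,0,1.2],[35,-24,2.1,0,0,1.4],[40,-27.4,2.4,0,0,1.6],[45,-30.5,2.7,0,0,1.7],[50.5,-34.3,3.1,0,0,1.9],[50.5,-34.3,3.1,1.5,0.1,1.9],[50.5,-34.3,3.1,3,0.2,1.9],[50.5,-34.3,3.1,4.5,0.3,1.9],[50.5,-34.3,3.1,6,0.4,1.9],[50.5,-34.3,3.1,7.5,0.6,1.8],[50.5,-34.3,3.1,9,0.7,1.8],[50.5,-34.3,3.1,10,0.8,1.8],[50.5,-34.3,3.1,10,0.8,1.8]], grip=1, squeeze=40)

```text
t: 2.1
tool_pos: [0.5745, -0.0612, 0.1973]
tool_rot: [-2.252, -0.263, 0.134]
contact_force: [-0.7, 0.1, -0.8]
opening: 0.0001
```

```bash
cat > look.py <<'E'
from station import ctrl
from plan import *
import cv2,sys
o=ctrl.get_obs();print(inplane(o),o["opening"])
a=ctrl.get_image("side")["color"][120:330,140:440];b=ctrl.get_image("top")["color"][110:320,140:340]
cv2.imwrite(f"pics/{sys.argv[1]}.png",cv2.resize(np.hstack([a,b]),None,fx=1.6,fy=1.6,interpolation=cv2.INTER_CUBIC))
E
python3 look.py a1
python3 - <<'E'
from station import ctrl
from plan import *
o=ctrl.get_obs()
print(row(o,pose(.21,.036,50)),row(o,pose(.117,.036,50)))
E
```

```text
{'rho': np.float64(0.2109), 'z': np.float64(0.1973), 'al': np.float64(-0.0014), 'phi': np.float64(50.3), 'q': [-0.52, 0.29, 1.58, 0.63, 1.89, 0.83], 'F': [-0.7, 0.1, -0.8], 't': 2.1} 8.100702322196927e-05
[0.11, 12.55, 10.52, -0.02, 0.0, -0.05] [0.09, 6.58, 17.65, -0.02, 0.0, -0.05]
```

View pics/a1.png

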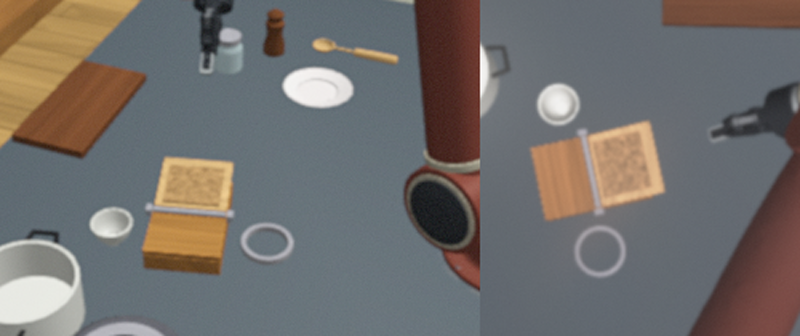

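The tilted gripper is right of the leaf (tip at about (715,135) in the right panel), lined up with the leaf's midline. Next I go down, then in under the overhang.

Call:
apply_moves(rows=[[0,2.5,2.1,0,0,0],[0,5,4.2,0,0,0],[0,7.5,6.3,0,0,0],[0,10,8.4,0,0,0],[0.1,11.5,9.6,0,0,0],[0.1,12.5,10.5,0,0,0],[0.1,12.5,10.5,0,0,0],[0.1,11.5,11.7,0,0,0],[0.1,10.5,12.9,0,0,0],[0.1,9.5,14.1,0,0,0],[0.1,8.5,15.3,0,0,0],[0.1,7.5,16.5,0,0,0],[0.1,7,17.2,0,0,0],[0.1,6.6,17.6,0,0,0],[0.1,6.6,17.6,0,0,0]])

```text
t: 3.7
tool_pos: [0.5534, 0.0306, 0.0362]
tool_rot: [-2.255, -0.268, 0.131]
contact_force: [0.7, -0.0, 0.1]
opening: 0.0001
```

```bash
python3 look.py a2
python3 - <<'E'
from station import ctrl
from plan import *
o=ctrl.get_obs()
for th in range(4,62,3):print(th,row(o,arc(th)))
E
```

```text
{'rho': np.float64(0.1168), 'z': np.float64(0.0362), 'al': np.float64(0.0), 'phi': np.float64(50.1), 'q': [-0.4, 0.41, 1.75, 0.66, 1.61, 0.74], 'F': [0.7, -0.0, 0.1], 't': 3.7} 0.00010924562446064747
4 [-0.03, -0.6, -0.06, -0.01, -0.0, -0.05]
7 [-0.04, -1.04, -0.4, -0.01, -0.0, -0.05]
10 [-0.04, -1.49, -0.71, -0.01, -0.0, -0.05]
13 [-0.04, -1.96, -1.0, -0.01, -0.0, -0.05]
16 [-0.04, -2.44, -1.27, -0.01, -0.0, -0.05]
19 [-0.04, -2.94, -1.5, -0.01, -0.0, -0.05]
22 [-0.05, -3.44, -1.72, -0.01, -0.0, -0.05]
25 [-0.05, -3.96, -1.9, -0.01, -0.0, -0.05]
28 [-0.05, -4.49, -2.06, -0.01, -0.0, -0.05]
31 [-0.05, -5.02, -2.19, -0.01, -0.0, -0.05]
34 [-0.06, -5.56, -2.29, -0.01, -0.0, -0.05]
37 [-0.06, -6.11, -2.37, -0.01, -0.0, -0.05]
40 [-0.06, -6.66, -2.41, -0.01, -0.0, -0.05]
43 [-0.06, -7.21, -2.43, -0.01, -0.0, -0.05]
46 [-0.07, -7.76, -2.42, -0.01, -0.0, -0.05]
49 [-0.07, -8.31, -2.38, -0.01, -0.0, -0.05]
52 [-0.07, -8.86, -2.31, -0.01, -0.0, -0.05]
55 [-0.08, -9.4, -2.21, -0.01, -0.0, -0.05]
58 [-0.08, -9.93, -2.08, -0.01, -0.0, -0.05]
61 [-0.08, -10.46, -1.93, -0.01, -0.0, -0.05]
```

View pics/a2.png

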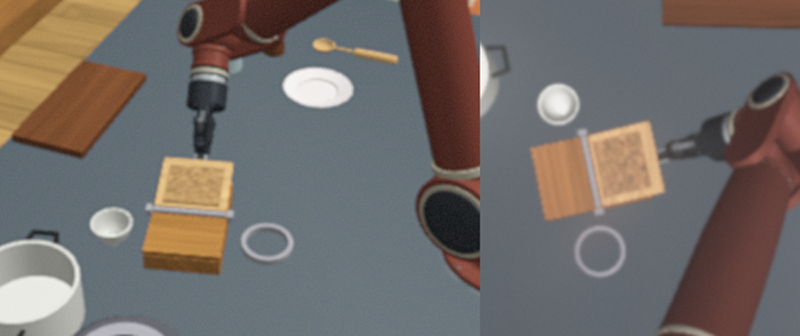

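The fingertips are hidden under the leaf's free edge (right panel (663,157)) with no contact force. I'll lift along the arc.

Call:
apply_moves(rows=[[0,-0.6,-0.1,0,0,0],[0,-1.0,-0.4,0,0,0],[0,-1.5,-0.7,0,0,0],[0,-2.0,-1.0,0,0,0],[0,-2.4,-1.3,0,0,0],[0,-2.9,-1.5,0,0,0],[0,-3.4,-1.7,0,0,0],[0,-4.0,-1.9,0,0,0],[0,-4.5,-2.1,0,0,0],[0,-5.0,-2.2,0,0,0],[0,-5.5,-2.3,0,0,0],[0,-5.5,-2.3,0,0,0]])

```text
t: 5.0
tool_pos: [0.5501, 0.0473, 0.0942]
tool_rot: [-2.255, -0.269, 0.129]
contact_force: [-0.7, 0.2, -0.1]
opening: 0.0003
```

```bash
python3 look.py a3
python3 - <<'E'
from station import ctrl
from plan import *
o=ctrl.get_obs()
for th in range(37,94,3):print(th,row(o,arc(th)))
E
```

```text
{'rho': np.float64(0.0998), 'z': np.float64(0.0942), 'al': np.float64(0.0008), 'phi': np.float64(50.1), 'q': [-0.38, 0.3, 1.76, 0.68, 1.66, 0.81], 'F': [-0.7, 0.2, -0.1], 't': 5.0} 0.0003271733692457851
37 [-0.1, -0.54, -0.04, -0.02, -0.01, -0.04]
40 [-0.1, -1.09, -0.09, -0.02, -0.01, -0.04]
43 [-0.1, -1.64, -0.1, -0.02, -0.01, -0.04]
46 [-0.1, -2.19, -0.09, -0.02, -0.01, -0.04]
49 [-0.1, -2.74, -0.05, -0.02, -0.01, -0.04]
52 [-0.11, -3.28, 0.02, -0.02, -0.01, -0.04]
55 [-0.11, -3.82, 0.12, -0.02, -0.01, -0.04]
58 [-0.11, -4.36, 0.25, -0.02, -0.01, -0.04]
61 [-0.11, -4.89, 0.4, -0.02, -0.01, -0.04]
64 [-0.11, -5.41, 0.58, -0.02, -0.01, -0.04]
67 [-0.12, -5.92, 0.79, -0.02, -0.01, -0.04]
70 [-0.12, -6.41, 1.03, -0.02, -0.01, -0.04]
73 [-0.12, -6.9, 1.29, -0.02, -0.01, -0.04]
76 [-0.12, -7.37, 1.58, -0.02, -0.01, -0.04]
79 [-0.12, -7.82, 1.89, -0.02, -0.01, -0.04]
82 [-0.13, -8.26, 2.22, -0.02, -0.01, -0.04]
85 [-0.13, -8.68, 2.58, -0.02, -0.01, -0.04]
88 [-0.13, -9.08, 2.96, -0.02, -0.01, -0.04]
91 [-0.13, -9.46, 3.34, -0.13, -0.01, -0.04]
```

View pics/a3.png

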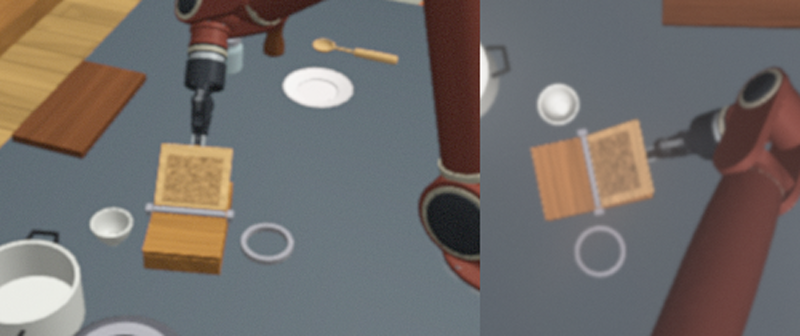

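The leaf has lifted: its edge moved from y≈157 to 145 px in the left panel, and the bare side is visible. The force is about 0. I'll continue.

Call:
apply_moves(rows=[[-0.1,-0.5,0,0,0,0],[-0.1,-1.1,-0.1,0,0,0],[-0.1,-1.6,-0.1,0,0,0],[-0.1,-2.2,-0.1,0,0,0],[-0.1,-2.7,-0.1,0,0,0],[-0.1,-3.3,0,0,0,0],[-0.1,-3.8,0.1,0,0,0],[-0.1,-4.4,0.2,0,0,0],[-0.1,-4.9,0.4,0,0,0],[-0.1,-5.4,0.6,0,0,0],[-0.1,-5.9,0.8,0,0,0],[-0.1,-6.4,1.0,0,0,0],[-0.1,-6.9,1.3,0,0,0],[-0.1,-7.4,1.6,0,0,0],[-0.1,-7.8,1.9,0,0,0],[-0.1,-8.3,2.2,0,0,0],[-0.1,-8.7,2.6,0,0,0],[-0.1,-9.1,3.0,0,0,0]])

```text
t: 6.9
tool_pos: [0.5301, 0.1266, 0.1447]
tool_rot: [-2.254, -0.268, 0.129]
contact_force: [1.0, -2.8, 2.4]
opening: -0.0002
```

```bash
python3 look.py a4
python3 - <<'E'
from station import ctrl
from plan import *
o=ctrl.get_obs()
for th in range(89,147,3):print(th,row(o,arc(th)))
E
```

```text
{'rho': np.float64(0.018), 'z': np.float64(0.1447), 'al': np.float64(0.0003), 'phi': np.float64(50.1), 'q': [-0.27, 0.15, 1.84, 0.74, 1.65, 0.93], 'F': [1.0, -2.8, 2.4], 't': 6.9} -0.00022033325028803627
89 [-0.01, -0.05, 0.02, -0.03, -0.0, -0.04]
92 [-0.01, -0.42, 0.4, -0.25, -0.0, -0.04]
95 [-0.02, -0.77, 0.78, -0.59, -0.0, -0.04]
98 [-0.02, -1.1, 1.18, -0.92, 0.0, -0.04]
101 [-0.02, -1.41, 1.6, -1.25, 0.0, -0.04]
104 [-0.02, -1.7, 2.03, -1.59, 0.0, -0.04]
107 [-0.02, -1.96, 2.47, -1.92, 0.0, -0.04]
110 [-0.02, -2.2, 2.93, -2.25, 0.0, -0.04]
113 [-0.02, -2.41, 3.4, -2.59, 0.0, -0.04]
116 [-0.02, -2.59, 3.88, -2.92, 0.0, -0.04]
119 [-0.02, -2.75, 4.37, -3.25, 0.0, -0.04]
122 [-0.02, -2.89, 4.87, -3.59, 0.0, -0.04]
125 [-0.02, -2.99, 5.37, -3.92, 0.01, -0.04]
128 [-0.02, -3.07, 5.88, -4.25, 0.01, -0.04]
131 [-0.02, -3.12, 6.39, -4.59, 0.01, -0.04]
134 [-0.02, -3.14, 6.9, -4.92, 0.01, -0.04]
137 [-0.02, -3.14, 7.42, -5.25, 0.01, -0.04]
140 [-0.02, -3.11, 7.93, -5.59, 0.01, -0.04]
143 [-0.02, -3.05, 8.43, -5.92, 0.01, -0.04]
146 [-0.02, -2.96, 8.94, -6.25, 0.01, -0.04]
```

View pics/a4.png

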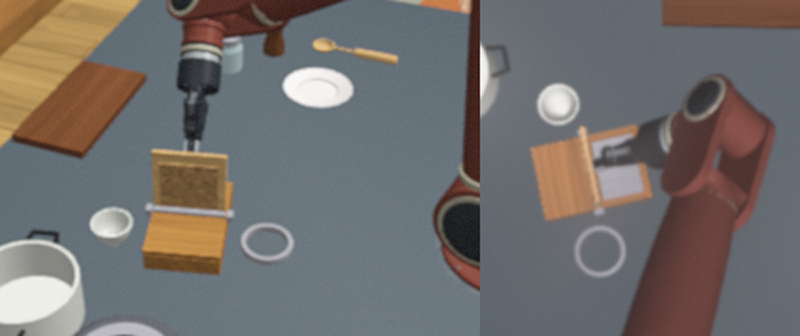

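The leaf now stands about straight up: in the right panel it is a thin strip at x≈590, with the well exposed. The force is about 3 N. I'll push it over.

Call:
apply_moves(rows=[[0,-0.4,0.4,-0.3,0,0],[0,-0.8,0.8,-0.6,0,0],[0,-1.1,1.2,-0.9,0,0],[0,-1.4,1.6,-1.2,0,0],[0,-1.7,2.0,-1.6,0,0],[0,-2.0,2.5,-1.9,0,0],[0,-2.2,2.9,-2.2,0,0],[0,-2.4,3.4,-2.6,0,0],[0,-2.6,3.9,-2.9,0,0],[0,-2.8,4.4,-3.2,0,0],[0,-2.9,4.9,-3.6,0,0],[0,-3.0,5.4,-3.9,0,0],[0,-3.1,5.9,-4.2,0,0],[0,-3.1,6.4,-4.6,0,0],[0,-3.1,6.9,-4.9,0,0],[0,-3.1,7.4,-5.2,0,0],[0,-3.1,7.9,-5.6,0,0],[0,-3.0,8.4,-5.9,0,0]])

```text
t: 8.8
tool_pos: [0.5099, 0.2087, 0.1135]
tool_rot: [-2.766, -0.332, 0.063]
contact_force: [0.2, -0.8, 1.2]
opening: 0.0005
```

```bash
python3 look.py a5
python3 - <<'E'
from station import ctrl
from plan import *
o=ctrl.get_obs()
for th in range(145,182,3):print(th,row(o,arc(th)))
for th in (180,):print(th,row(o,arc(th,off=-.002)))
E
```

```text
{'rho': np.float64(-0.0666), 'z': np.float64(0.1135), 'al': np.float64(0.0003), 'phi': np.float64(20.5), 'q': [0.07, -0.01, 1.91, 0.36, 1.32, 1.3], 'F': [0.2, -0.8, 1.2], 't': 8.8} 0.0004571724623851435
145 [0.03, -0.11, 0.22, -0.23, 0.03, -0.02]
148 [0.03, -0.26, 0.71, -0.57, 0.03, -0.02]
151 [0.03, -0.39, 1.21, -0.9, 0.03, -0.02]
154 [0.03, -0.49, 1.71, -1.23, 0.03, -0.02]
157 [0.03, -0.57, 2.21, -1.57, 0.03, -0.02]
160 [0.04, -0.61, 2.72, -1.9, 0.03, -0.02]
163 [0.04, -0.63, 3.23, -2.23, 0.03, -0.02]
166 [0.04, -0.62, 3.74, -2.57, 0.04, -0.02]
169 [0.04, -0.59, 4.24, -2.9, 0.04, -0.02]
172 [0.04, -0.52, 4.75, -3.23, 0.04, -0.02]
175 [0.04, -0.43, 5.25, -3.57, 0.04, -0.01]
178 [0.04, -0.31, 5.74, -3.9, 0.04, -0.01]
181 [0.05, -0.17, 6.23, -4.23, 0.04, -0.01]
180 [0.05, -0.15, 6.26, -4.12, 0.04, -0.01]
```

View pics/a5.png

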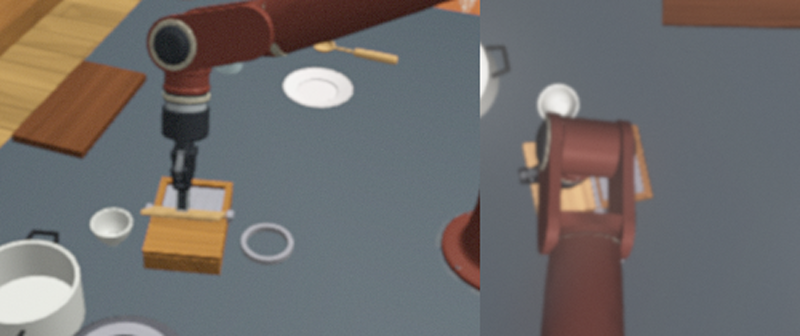

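The leaf has passed over the spine to about 143° (seen nearly edge-on at (185,212) in the left panel), with low force. I'll take it down to just above flat.

Call:
apply_moves(rows=[[0,-0.1,0.2,-0.2,0,0],[0,-0.3,0.7,-0.6,0,0],[0,-0.4,1.2,-0.9,0,0],[0,-0.5,1.7,-1.2,0,0],[0,-0.6,2.2,-1.6,0,0],[0,-0.6,2.7,-1.9,0,0],[0,-0.6,3.2,-2.2,0,0],[0,-0.6,3.7,-2.6,0,0],[0,-0.6,4.2,-2.9,0,0],[0,-0.5,4.5,-3.1,0,0],[0,-0.5,4.8,-3.2,0,0],[0,-0.4,5.0,-3.4,0,0],[0,-0.4,5.2,-3.6,0,0],[0,-0.4,5.4,-3.7,0,0],[0,-0.4,5.5,-3.8,0,0],[0,-0.4,5.5,-3.8,0,0]])

```text
t: 10.5
tool_pos: [0.5035, 0.2316, 0.0628]
tool_rot: [-3.092, -0.374, 0.011]
contact_force: [-0.8, 0.2, -0.0]
opening: -0.0001
```

```bash
python3 look.py a6
python3 - <<'E'
from station import ctrl
from plan import *
o=ctrl.get_obs()
print(row(o,arc(180)),row(o,arc(180,off=-.003)))
E
```

```text
{'rho': np.float64(-0.0903), 'z': np.float64(0.0628), 'al': np.float64(-0.0005), 'phi': np.float64(1.6), 'q': [0.28, 0.05, 1.91, 0.03, 1.18, 1.6], 'F': [-0.8, 0.2, -0.0], 't': 10.5} -0.0001402238580279259
[0.05, -0.01, 0.59, -0.32, 0.04, -0.01] [0.06, -0.0, 0.89, -0.32, 0.04, -0.01]
```

View pics/a6.png

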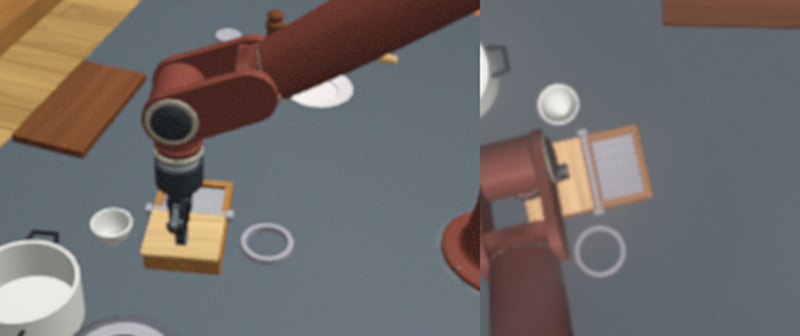

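The leaf is nearly flat, bare side up, with the well open and the tip at 62.8 mm. I'll press in about 1 mm steps and watch the force.

Call:
apply_moves(rows=[[0,0,0.1,-0.1,0,0],[0,0,0.2,-0.2,0,0],[0,0,0.3,-0.3,0,0],[0,0,0.4,-0.3,0,0],[0,0,0.5,-0.3,0,0],[0,0,0.5,-0.3,0,0],[0,0,0.5,-0.3,0,0]])

```text
t: 11.3
tool_pos: [0.5033, 0.2315, 0.0577]
tool_rot: [-3.117, -0.376, 0.006]
contact_force: [-0.1, 0.7, 0.1]
opening: -0.0001
```

Call:
apply_moves(rows=[[0,0,0.05,0,0,0],[0,0,0.1,0,0,0],[0,0,0.1,0,0,0]])

```text
t: 11.6
tool_pos: [0.5033, 0.2316, 0.0571]
tool_rot: [-3.117, -0.376, 0.006]
contact_force: [-1.4, 0.2, 3.5]
opening: 0.0
```

Call:
apply_moves(rows=[[0,0,0.05,0,0,0],[0,0,0.1,0,0,0],[0,0,0.1,0,0,0]])

```text
t: 11.9
tool_pos: [0.5034, 0.2316, 0.057]
tool_rot: [-3.118, -0.376, 0.007]
contact_force: [-4.5, -1.0, 7.5]
opening: 0.0
```

Call:
apply_moves(rows=[[0,0,0.1,0,0,0],[0,0,0.15,0,0,0],[0,0,0.15,0,0,0]])

```text
t: 12.2
tool_pos: [0.5034, 0.2316, 0.0569]
tool_rot: [-3.118, -0.377, 0.009]
contact_force: [-5.7, -2.3, 10.2]
opening: 0.0
```

The tip is stopped at 56.9 mm with about 10 N, which matches the flat height of 57 mm. I'll retreat straight up, then away toward the robot's right so the cameras can see.

Call:
apply_moves(rows=[[0,0,-0.3,0,0,0],[0,0,-1,0,0,0],[0,0,-3,0,0,0],[0,0,-6,0,0,0],[0,0,-10,0,0,0],[0,0,-14,0,0,0],[0,0,-17,0,0,0],[0,3,-17,0,0,0],[0,7,-17,0,0,0],[0,11,-17,0,0,0],[0,15,-17,0,0,0],[0,19,-17,0,0,0],[0,23,-17,0,0,0],[0,27,-17,0,0,0],[0,31,-17,0,0,0],[0,34,-17,0,0,0],[0,34,-17,0,0,0]])

```text
t: 13.9
tool_pos: [0.5856, -0.1021, 0.2261]
tool_rot: [-3.12, -0.37, 0.009]
contact_force: [0.2, 0.4, 1.0]
opening: -0.0002
```

```bash
python3 look.py a7
python3 - <<'E'
from station import ctrl
import cv2
for n,(x0,y0,w,h) in dict(side=(180,200,160,110),top=(160,150,110,140)).items():
    r=ctrl.get_image(n);cv2.imwrite(f"pics/{n}8.png",r["color"]);c=r["color"][y0:y0+h,x0:x0+w];s=5 if n=="side" else 4
    c=cv2.resize(c,None,fx=s,fy=s,interpolation=cv2.INTER_CUBIC)
    for k in range(0,w,10):cv2.putText(c,str(x0+k),(k*s,10),0,.35,(0,255,255));cv2.line(c,(k*s,12),(k*s,18),(0,255,255))
    for k in range(0,h,10):cv2.putText(c,str(y0+k),(0,k*s+4),0,.35,(0,255,255));cv2.line(c,(25,k*s),(32,k*s),(0,255,255))
    cv2.imwrite(f"pics/{n}z2.png",c)
E
```

```text
{'rho': np.float64(0.2534), 'z': np.float64(0.2261), 'al': np.float64(-0.0004), 'phi': np.float64(0.0), 'q': [-0.3, -0.01, 1.69, -0.0, 1.47, 1.04], 'F': [0.2, 0.4, 1.0], 't': 13.9} -0.0001705631236740688
```

View pics/sidez2.png

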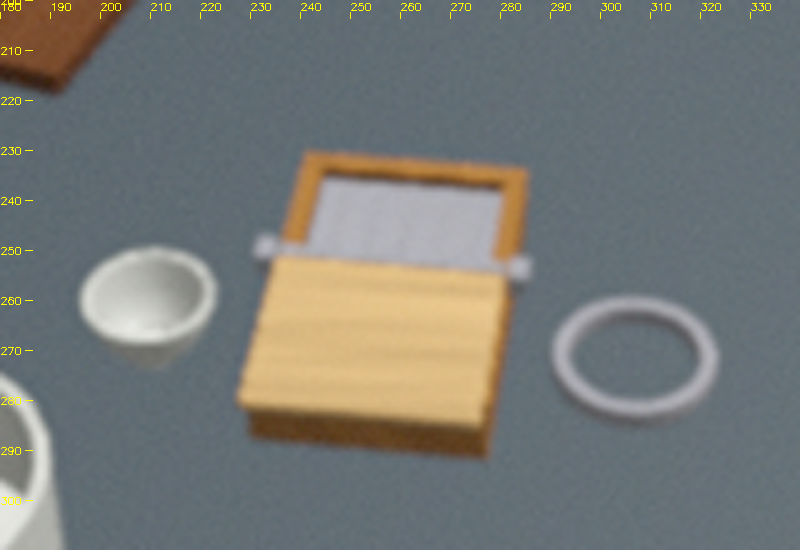

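View pics/topz2.png

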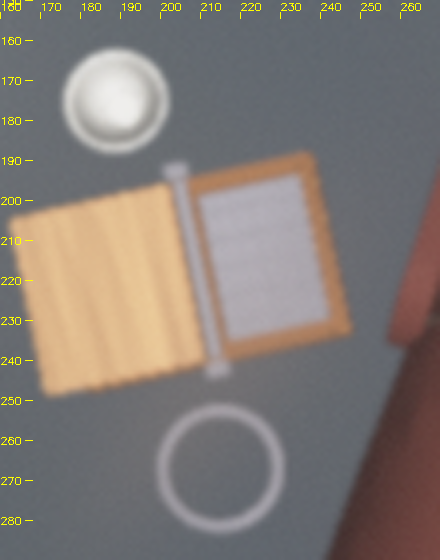

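View pics/top8.png

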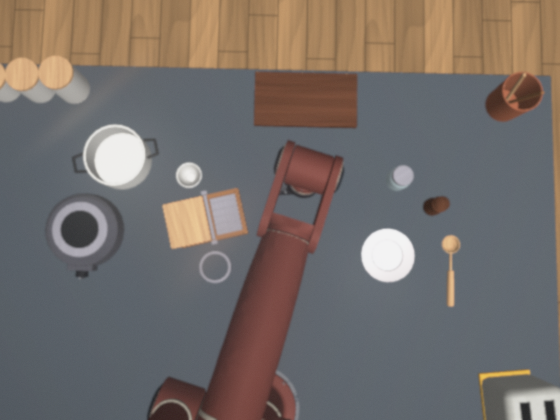

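The leaf lies on the left half with the well open, and the ramekin and fork ring have not moved. I'll check the free-edge height: top corners (162.5,204.5)/(171,248.5), side (227.5,281)/(276,285).

Run:
```python
from station import ctrl
from h import *
T=ctrl.get_image("top");S=ctrl.get_image("side")
for a,b in(((162.5,204.5),(227.5,281)),((171,248.5),(276,285))):print(tri(T,a,S,b).round(4))
a=cv2.imread("pics/top0.png");b=cv2.imread("pics/top8.png");d=cv2.absdiff(a,b).max(2)
for n,(x,y,R) in dict(ram=(188,175,18),ring=(215,267,20),plate=(388,255,32),jar=(402,178,16),mill=(436,205,16),spoon=(451,270,40),pot=(115,157,45),knob=(82,270,12)).items():print(n,(d[y-R:y+R,x-R:x+R]>40).sum())
```

```text
[0.5569 0.2746 0.0512]
[0.4342 0.2454 0.0533]
ram 0
ring 0
plate 0
jar 0
mill 0
spoon 0
pot 0
knob 0
```

```bash
python3 -c "
from station import ctrl
print(ctrl.get_obs()['dq'].round(3));print(ctrl.finish_job())"
```

```text
[ 0.002 -0.002 -0.001 -0.002 -0.    -0.002]
the job is handed in; nothing more can be done
None
```

The cover leaf is over its spine and lies flat on the left-hand half, with the drip well open. The job was handed in at about 14 s; no verdict was reported.

I slid the shut fingertips under the free edge, pushed the leaf up and over along its arc at about 0.5 rad/s, and pressed it down in steps of about 1 mm.

**Last checks:**
- **Flatness:** the tip stopped at 56.9 mm under about 10 N, against the 57 mm expected for a flat leaf. That was the highest force I read, well under the 40 N limit.
- **Bystanders:** comparing the top-camera pictures from before and after shows no change around any of them or the fondue knob.
- **Robot:** it stands clear and at rest.

**One disagreement:** triangulating the free-edge corners from the two cameras gave 51–53 mm, a few mm below the expected 57 mm. I put this down to picking the corner pixels by hand; it shows no sign of the leaf standing up.

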